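# Stand the carved cup mouth-down on the drying stand

### The job

The hollowed eight-sided wooden cup is lying on its side on the carving bench. Turn it mouth-down and set it, without dropping it, in the middle of the round top of the drying stand so that it stands there by itself for oiling; leave the solid eight-sided blank of the same size where it lies.

Things in the scene. Friction and masses are not known exactly. Their poses are not given: they have to be found in the camera images.
- cup_centre (a point): Hollow cup, pale wood: octagonal prism 70 mm long, 52 across flats, wall 5, closed end 8, 120 g; dark band by the mouth. Lies on a flat, two side flats upright (21 mm wide: grip across them). Point: centre of the cup, on its axis, 26 mm above the bench. x: along the axis out of the mouth, at first level and within 30 degrees of straight away from the robot; y: square to the side flats; z: up.
- stand_top (a point): The drying stand: a fixed wooden pedestal with a flat round top, diameter 100 mm, 60 mm above the bench, on a thin column with a round foot of 90 mm. This point is the centre of the top's upper face; z is up.
- blank_centre (a point): Solid blank, not to be used: plain pale wood, the same octagonal prism (70 mm long, 52 across flats) with no hollow and no band, lying on a flat like the cup. Point: its centre, 26 mm above the bench; x along its axis. Cup and blank lie one to the robot's left and one to its right, either way round.
There are look-alikes about, which are no part of the job. What is meant by the part that bears stand_top is not turquoise or white, and is the larger of those in its own colour.

How it is judged (in metres and radians):
At the end, for the whole second after the job is handed in: The cup stands still, mouth-down (its axis within 10 degrees of vertical), on the top of the drying stand with its axis within 20 mm of the middle (angle between cup_centre's own x axis and vertical above 2.97 rad and horizontal distance between cup_centre and stand_top below 0.02 m and z of cup_centre in the frame of stand_top between 0.03 and 0.04 m and linear speed of cup below 0.02 m/s); the robot touches nothing.
It fails at once if the blank is moved by more than 30 mm (distance of blank_centre from where it was at the start of the episode above 0.03 m).
It fails at once if the cup is dropped (falls freely faster than 0.8 m/s) (linear speed of cup above 0.8 m/s and contact force between cup and anything else below 0.05 N).
It also fails if it takes over 40 s, if anything falls off the work surface, if the arm or the gripper's body presses on something with over 40 N, if the wrist force passes 120 N, or if a joint passes its speed limit or range.

### The arm

A 6-joint arm with a two-finger parallel gripper is mounted at the origin on the work surface. World frame = base frame: x ahead of the robot, y to its left, z up, the work surface at z = 0. Lengths are in m, angles in degrees, forces in N, time in s.
With the tool pointing down it reaches from about 0.375 to 0.9 m from the base axis. Payload 3.1 kg.
Tool frame: the origin (TCP) lies on the centre line of the jaws, within the pads' length; the fingertips stand 25 mm ahead of it and the grasp point (between the pads) lies 6 mm ahead of it; y points along the fingers, x is the direction in which the jaws open and shut, and the axes are right-handed (so a half turn about y gives the same grasp; the last joint's range is limited). The gripper opens to 87 mm and grips with 3 to 60 N. Pads are 19 mm wide; open, the fingers measure 117 mm over their backs; the gripper's body (75 mm by 190 mm) begins 51 mm behind the grasp point.
Start: joints at [58.642, 30.224, 82.088, -0, 67.689, -10.227], TCP at [0.225, 0.583, 0.248] pointing down, gripper open.
Joint ranges: [-176.69, 176.69], [-43.24, 126.21], [12.49, 139.97], [-82, 262], [0, 151.66], [-163.58, 163.58]. Speed limits (degrees/s): [159.86, 159.86, 180, 180, 180, 180].

### API

Orientations are given as a 3x3 rotation matrix whose columns are the frame's x, y, z axes.
In Python, from rig import * gives the robot as it stands.
- The arm moves only by the tool play_rows, never from a script. Its argument "commands" is a list of rows, each a list of 2 entries, a list of its own where there are three numbers: the shift along the world's x, y, z in m, then the turn, a rotation vector about the world's x, y, z in rad. A call has 1 to 10 rows; each row is the pose to reach, as a shift and turn from the pose commanded when the call began; what a row does not reach only later rows make up. A row lasts 1/8 s, in which the tool goes at most 62.5 mm and 10.7 degrees, less where a joint would pass 70% of its speed; a pose out of reach is approached as far as the arm can. A call with a gripper value outside its range is refused whole. "gripper" is the finger opening in m, from 0 to 0.087, set as the call begins (left out, the last holds). The fingers move at their own pace and stop on an object; the grip force is fixed at half the most. Time passes only in rows, so rows that repeat a pose let the fingers close. It gives the time, the measured TCP pose, the force and the opening at its end, in the units of the state.
- read_state(): the state, without advancing time (a new reading comes with each control period).
- capture(name): name is "scene" or "top"; returns a dict with "frame" (420x560x3 uint8, red, green, blue), "depth" (420x560 float32, m along the optical axis (not along the pixel's ray), 0 where there is no reading), "mtx" (3x3 intrinsics, pixels), "cam_to_world" (4x4, takes a point from camera to world coordinates). Camera axes: x right, y down, z forward; pixel columns grow to the right and rows downward; lengths in m; the calibration is good to about 2 mm. A picture is of the moment at which its call begins.
- hand_in(): hands the job in, once; it reports no verdict.
The state is a dict: "time_s": time; "joint_positions": joint angles; "qvel": joint speeds; "tau": joint torques, N m; "position": TCP position; "tcp_rot": TCP orientation; "force": force on the tool from outside, world axes, zero at the start; "moment": the same for the moment, N m; "opening": opening from 0.0 (shut) to 1.0 (fully open).
Only numpy, scipy, OpenCV 4.12 (cv2) and the standard library are available. Lean on these libraries where they do the work, as an engineer would, in place of code of your own. Each camera call takes 0.05 s, during which the arm holds its last target. There are 200 camera calls.

## Working session

There is one attempt and no reset: what is moved stays moved. The work goes in short steps, Python scripts to look and compute and a tool call to move; the robot and the scene stay as the last step left them, time stands still between calls to the robot, and variables do not carry over. Pictures are saved under pics/ and viewed, about 8 in all and at most 12, crops included, and the job is handed in when it is done.

Besides the shell and the picture viewer there is one more tool, called as a command line: name --argument value ..., lists and objects as JSON in quotes. play_rows: Moves the arm, as the interface text tells. Its arguments: {"type":"object","properties":{"commands":{"type":"array"},"gripper":{"type":"number"}},"required":["commands"]}

```bash
mkdir -p pics; ls; python3 - <<'E'
from rig import *
import cv2,numpy as np
for n in("scene","top"):
    c=capture(n); np.savez(n+"0.npz",**c); cv2.imwrite(f"pics/{n}0.png",c["frame"][:,:,::-1]); print(n,c["cam_to_world"].round(3).tolist(),c["mtx"].round(1).tolist())
s=read_state();print(s["time_s"],s["position"],s["tcp_rot"])
E
```

```text
pics
scene [[-0.754, 0.441, -0.487, 0.971], [0.657, 0.525, -0.541, 0.357], [0.017, -0.728, -0.685, 0.522], [0.0, 0.0, 0.0, 1.0]] [[400.7, 0.0, 284.4], [0.0, 400.7, 211.3], [0.0, 0.0, 1.0]]
top [[0.001, -0.986, 0.167, 0.425], [-1.0, -0.001, 0.002, -0.009], [-0.001, -0.167, -0.986, 1.188], [0.0, 0.0, 0.0, 1.0]] [[517.9, 0.0, 279.9], [0.0, 517.9, 213.7], [0.0, 0.0, 1.0]]
0.1 [0.22495694 0.58243842 0.24664954] [[ 3.60512737e-01 -1.06525343e-03 -9.32753682e-01]
 [ 9.32752152e-01 -1.72973865e-03  3.60514121e-01]
 [-1.99745900e-03 -9.99997937e-01  3.70024617e-04]]
```

View pics/scene0.png

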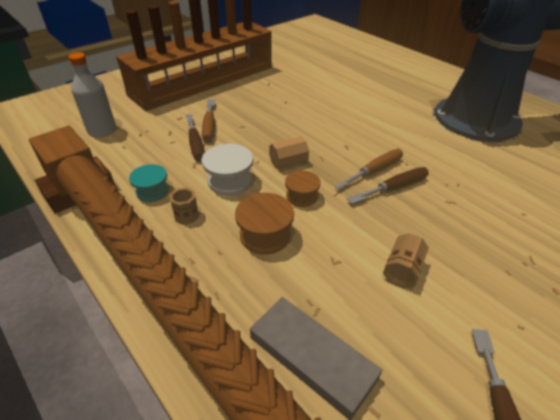

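View pics/top0.png

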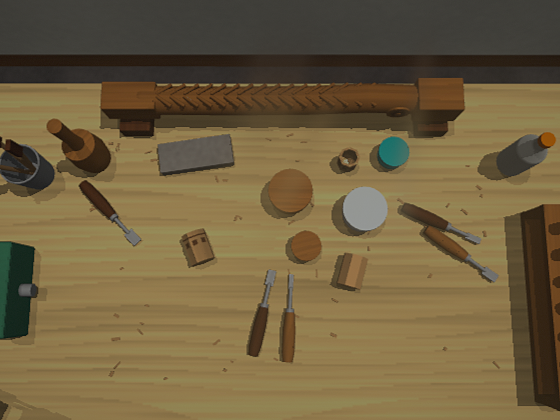

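Candidates seen in the top view:
- Cup: the banded prism at (198,247). The plain one at (350,271) is the blank, and (347,160) is a small dark cup.
- Stand: the large brown top at (290,191). The others are small brown (306,246), white (365,209) and turquoise (393,153), so by the description I choose (290,191).

Next I measure both and check them in a close crop.

```bash
cat > h.py <<'E'
import numpy as np,cv2
def cloud(c):
    d=c["depth"];K=c["mtx"];v,u=np.indices(d.shape)
    p=np.stack([(u-K[0,2])/K[0,0]*d,(v-K[1,2])/K[1,1]*d,d],-1)
    T=c["cam_to_world"];P=p@T[:3,:3].T+T[:3,3];P[d==0]=np.nan
    return P
def blob(P,xy,r,z0,z1):
    m=(np.hypot(P[...,0]-xy[0],P[...,1]-xy[1])<r)&(P[...,2]>z0)&(P[...,2]<z1)
    return P[m]
E
python3 - <<'E'
from h import *
c=dict(np.load("top0.npz"));s=dict(np.load("scene0.npz"));P=cloud(c);Q=cloud(s)
for n,(u,v) in dict(cup=(198,247),blank=(350,271),stand=(290,191),small=(306,246),white=(365,209)).items():
    a=P[v,u]; print(n,a.round(3))
    for nm,X in(("top",P),("scene",Q)):
        if n in("cup","blank"):
            for zz in((.012,.07),(.044,.06)):
                b=blob(X,a,.06,*zz)
                r=cv2.minAreaRect((b[:,:2]*1000).astype(np.float32)) if len(b)>5 else None
                print(nm,zz,len(b),r,np.median(b[:,2]).round(4), b[:,2].max().round(4))
        else:
            b=blob(X,a,.09,a[2]-.008,a[2]+.008)
            if len(b)>5: print(nm,len(b),cv2.minEnclosingCircle((b[:,:2]*1000).astype(np.float32)),np.median(b[:,2]).round(4))
print("bench",[np.nanmedian(X[(np.abs(X[...,0]-.45)<.1)&(np.abs(X[...,1])<.3)][:,2]) for X in(P,Q)])
def crop(f,x,y,w,h,k): return cv2.resize(f[y:y+h,x:x+w,::-1],None,fx=k,fy=k,interpolation=2)
A=crop(c["frame"],165,215,70,65,6);B=crop(s["frame"],370,220,70,65,6)
cv2.imwrite("pics/crop.png",cv2.resize(np.hstack([A,B]),(800,371)))
E
```

```text
cup [0.543 0.173 0.053]
top (0.012, 0.07) 803 ((546.556884765625, 178.60675048828125), (70.97822570800781, 52.91072082519531), 21.24012565612793) 0.0485 0.0573
top (0.044, 0.06) 553 ((547.5375366210938, 176.05958557128906), (70.63937377929688, 46.51323699951172), 22.2123966217041) 0.0509 0.0573
scene (0.012, 0.07) 1335 ((545.3988647460938, 178.05296325683594), (72.46961975097656, 52.36484909057617), 21.12657928466797) 0.0484 0.0549
scene (0.044, 0.06) 868 ((545.3711547851562, 178.52279663085938), (72.56809997558594, 40.74279022216797), 20.33728790283203) 0.0517 0.0549
blank [ 0.491 -0.16   0.053]
top (0.012, 0.07) 797 ((493.7657470703125, -166.5209503173828), (52.348876953125, 70.27300262451172), 74.28668975830078) 0.0486 0.0574
top (0.044, 0.06) 547 ((494.39093017578125, -164.98731994628906), (43.514488220214844, 70.11044311523438), 73.84967041015625) 0.0509 0.0574
scene (0.012, 0.07) 910 ((492.5568542480469, -166.6298828125), (55.47705841064453, 71.32796478271484), 74.47362518310547) 0.0411 0.0543
scene (0.044, 0.06) 385 ((493.1520080566406, -163.0765838623047), (33.29788589477539, 70.91104888916016), 73.6036376953125) 0.0514 0.0543
stand [ 0.668 -0.03   0.06 ]
top 1552 ((670.4501342773438, -29.194486618041992), 50.2081298828125) 0.0602
scene 2074 ((669.3269653320312, -28.710067749023438), 50.67787551879883) 0.0601
small [ 0.548 -0.066  0.038]
top 750 ((537.4957275390625, -91.4023666381836), 62.91817092895508) 0.0407
scene 778 ((537.9519653320312, -91.15367889404297), 63.18260955810547) 0.0408
white [ 0.628 -0.196  0.058]
top 1580 ((629.9308471679688, -194.1962127685547), 49.93769836425781) 0.06
scene 1378 ((628.4942016601562, -194.98973083496094), 51.53562545776367) 0.06
bench [np.float64(0.0004327749243365764), np.float64(0.0006885315349791643)]
```

View pics/crop.png

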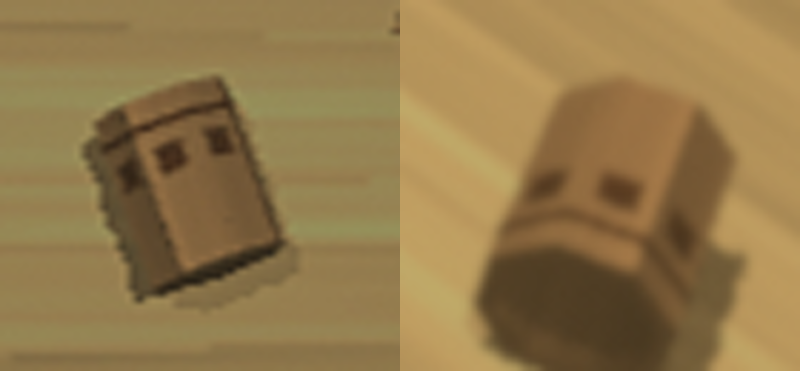

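The crop shows the dark band line, the square marks near the far (mouth) end and the hollow in the scene view, so this is the cup. Its mouth points away from the robot at about 21°. Both cameras agree on:
- **Cup centre:** (0.546, 0.178, 0.026)
- **Stand top:** (0.670, −0.029, 0.060), radius 50 mm
- **Blank:** (0.493, −0.166)

Plan: grip with the fingers tilted 40° below horizontal, pointing along the mouth direction. A +90° turn about the opening axis then leaves the fingers pointing down and back at 130°.

```bash
cat >> h.py <<'E'
from scipy.spatial.transform import Rotation as Ro
def tool(yaw,th):   # yaw of cup axis, th = finger tilt below horizontal (deg)
    y,t=np.radians([yaw,th]); x=np.array([-np.sin(y),np.cos(y),0]); f=np.array([np.cos(t)*np.cos(y),np.cos(t)*np.sin(y),-np.sin(t)])
    return np.stack([x,f,np.cross(x,f)],1)
def rv(R1,R0): return Ro.from_matrix(R1@R0.T).as_rotvec()
E
python3 - <<'E'
from h import *
from rig import *
s=read_state();R0=s["tcp_rot"];p0=np.array([.225,.583,.248])
a=np.radians(21);C=np.array([.546,.178,.026])-.004*np.array([np.cos(a),np.sin(a),0])
R=tool(21,40);f=R[:,1];g=C-.006*f
for d,dz in((.1,.1),(.1,0),(0,0)):
    print(d,(g-d*f+[0,0,dz]).round(4),(g-d*f+[0,0,dz]-p0).round(4))
print(rv(R,R0).round(4), f.round(4))
E
```

```text
0.1 [0.4665 0.1475 0.1941] [ 0.2415 -0.4355 -0.0539]
0.1 [0.4665 0.1475 0.0941] [ 0.2415 -0.4355 -0.1539]
0 [0.538  0.1749 0.0299] [ 0.313  -0.4081 -0.2181]
[ 0.0009 -0.892   0.6881] [ 0.7152  0.2745 -0.6428]
```

play_rows --commands '[[[0.06,-0.06,0.02],[0,-0.1,0.08]],[[0.12,-0.11,0.03],[0,-0.22,0.17]],[[0.16,-0.17,0.03],[0,-0.35,0.27]],[[0.19,-0.23,0.02],[0,-0.48,0.37]],[[0.21,-0.29,0.0],[0,-0.6,0.46]],[[0.23,-0.35,-0.02],[0,-0.72,0.56]],[[0.24,-0.4,-0.04],[0,-0.83,0.64]],[[0.2415,-0.4355,-0.054],[0.001,-0.892,0.688]],[[0.2415,-0.4355,-0.054],[0.001,-0.892,0.688]],[[0.2415,-0.4355,-0.054],[0.001,-0.892,0.688]]]' --gripper 0.087

```text
time_s: 1.35
position: [0.4632, 0.2467, 0.304]
tcp_rot: [[-0.314, 0.693, -0.649], [0.948, 0.196, -0.249], [-0.045, -0.693, -0.719]]
force: [0.6, -0.3, 0.4]
opening: 0.998
```

play_rows --commands '[[[0,0,0],[0,0,0]]]'

```text
time_s: 1.48
position: [0.4628, 0.2475, 0.3035]
tcp_rot: [[-0.315, 0.692, -0.649], [0.948, 0.197, -0.249], [-0.045, -0.694, -0.719]]
force: [0.8, 1.0, -0.6]
opening: 1.003
```

```bash
cat > nxt.py <<'E'
from h import *
from rig import *
def nxt(targets):
    s=read_state();p=np.array(s["position"]);R=np.array(s["tcp_rot"])
    print("t",s["time_s"],"j",np.round(s["joint_positions"],1),"p",p.round(4),"F",np.round(s["force"],1),"op",s["opening"])
    for P,Rt in targets: print("shift",(np.array(P)-p).round(4),"turn",rv(Rt,R).round(4))
E
python3 - <<'E'
from nxt import *
nxt([([.4665,.1475,.1941],tool(21,40))])
E
```

```text
t 1.475 j [ 15.9  10.6 123.3 -82.    0.  -11.5] p [0.4628 0.2475 0.3035] F [ 0.8  1.  -0.6] op 1.0025735802538833
shift [ 0.0037 -0.1    -0.1094] turn [ 0.0656 -0.0508  0.0473]
```

The wrist ran into j4 = −82 and j5 = 0, because the forearm is already at about 134° pitch. A steeper grasp keeps it on the good branch. I'll check that with a wrist model, fitted to the readings, for the steeper grasp (70°) and a sideways placing.

```bash
cat >> h.py <<'E'
def wrist(R,j1,j23):
    L=np.stack([-R[:,0],R[:,2],R[:,1]],1)
    W=Ro.from_euler("ZY",[j1,j23],degrees=True).as_matrix().T@L
    a=Ro.from_matrix(W).as_euler("ZYZ",degrees=True); return a.round(1)
E
python3 - <<'E'
from nxt import *
s=read_state();j=s["joint_positions"];print(j.round(1) if hasattr(j,'round') else j, wrist(np.array(s["tcp_rot"]),j[0],j[1]+j[2]))
for q in(140,150,160): print("grasp",q,[(th,wrist(tool(21,th),7,q).tolist()) for th in(65,70,75)])
for q in(100,110,120,130):
  for y in(20,50,80,100): print("place",q,y,wrist(tool(y,160),-8,q))
E
```

```text
[ 15.9  10.6 123.3 -82.    0.  -11.5] [-82.    0.  -11.5]
grasp 140 [(65, [20.9, 16.7, -122.8]), (70, [13.3, 21.1, -115.6]), (75, [8.3, 25.7, -111.0])]
grasp 150 [(65, [46.2, 8.1, -148.6]), (70, [24.4, 11.6, -127.1]), (75, [13.3, 15.8, -116.3])]
grasp 160 [(65, [126.4, 7.3, 130.7]), (70, [83.4, 4.8, 173.4]), (75, [33.6, 6.5, -136.9])]
place 100 20 [ -42.5  139.3 -135.1]
place 100 50 [ -62.   115.5 -157.8]
place 100 80 [ -70.    88.4 -169.9]
place 100 100 [ -72.2   69.8 -176.4]
place 110 20 [ -36.1  131.5 -126.1]
place 110 50 [ -58.3  110.5 -148.3]
place 110 80 [ -70.5   85.1 -160.5]
place 110 100 [ -76.    67.1 -166. ]
place 120 20 [ -31.8  123.2 -119.1]
place 120 50 [ -55.6  105.1 -139.5]
place 120 80 [ -71.6   81.8 -151. ]
place 120 100 [ -80.4   65.  -155.3]
place 130 20 [ -29.   114.6 -113.3]
place 130 50 [ -53.9   99.3 -131.2]
place 130 80 [ -73.2   78.8 -141.3]
place 130 100 [ -85.2   63.7 -144.3]
```

```bash
cat >> h.py <<'E'
def toolf(yaw,th): return tool(yaw,th)*[-1,1,-1]
E
python3 - <<'E'
from nxt import *
D=tool(30-90,90) ; 
nxt([([.47,.2,.30],D)])
P=cloud(dict(np.load("top0.npz")))
m=(np.abs(P[...,1]-.05)<.15)&(P[...,0]>.72)&(P[...,2]>.015);b=P[m]
for x in np.arange(.72,.98,.03):
    k=b[(b[:,0]>=x)&(b[:,0]<x+.03)]
    if len(k):print(round(x,2),k[:,2].max().round(3),k[:,1].min().round(2),k[:,1].max().round(2))
a=np.radians(21);C=np.array([.546,.178,.026])-.004*np.array([np.cos(a),np.sin(a),0])
R=toolf(21,70);f=R[:,1];g=C-.006*f
for d in(.1,0):print((g-d*f).round(4))
print("B turn from D",rv(R,D).round(4),wrist(R,7,150),wrist(toolf(60,160),-8,110))
E
```

```text
t 1.475 j [ 15.9  10.6 123.3 -82.    0.  -11.5] p [0.4628 0.2475 0.3035] F [ 0.8  1.  -0.6] op 1.0025735802538833
shift [ 0.0072 -0.0475 -0.0035] turn [ 0.3508  0.7946 -1.3065]
0.72 0.036 0.1 0.2
0.75 0.036 0.1 0.2
0.78 0.036 0.11 0.2
0.81 0.028 0.12 0.12
0.84 0.116 -0.1 0.2
0.87 0.115 -0.1 0.2
0.9 0.111 -0.1 0.2
[0.5084 0.1636 0.1256]
[0.5403 0.1758 0.0316]
B turn from D [ 0.3734 -0.1322 -1.7084] [24.4 11.6 52.9] [-63.1 102.3  26.9]
```

play_rows --commands '[[[0.0,0,0],[0.04,0.09,-0.145]],[[0.0,0,0],[0.08,0.18,-0.29]],[[0.0,0,0],[0.12,0.27,-0.435]],[[0.0,-0.01,0],[0.16,0.36,-0.58]],[[0.0,-0.02,0],[0.2,0.45,-0.725]],[[0.005,-0.03,0],[0.235,0.53,-0.87]],[[0.007,-0.0475,0],[0.27,0.62,-1.015]],[[0.007,-0.0475,0],[0.31,0.71,-1.16]],[[0.007,-0.0475,0],[0.35,0.795,-1.3065]],[[0.007,-0.0475,0],[0.35,0.795,-1.3065]]]'

```text
time_s: 2.72
position: [0.4704, 0.2002, 0.303]
tcp_rot: [[0.867, -0.005, -0.497], [0.497, -0.0, 0.868], [-0.005, -1.0, 0.002]]
force: [-0.4, 0.6, -0.1]
opening: 0.997
```

```bash
python3 - <<'E'
from nxt import *
nxt([([.5084,.1636,.1256],toolf(21,70)),([.5084,.1636,.2],toolf(21,70))])
E
```

```text
t 2.725 j [ 10.5  17.7  94.    0.   68.6 -19.4] p [0.4704 0.2002 0.303 ] F [-0.4  0.6 -0.1] op 0.9974874104415744
shift [ 0.038  -0.0366 -0.1774] turn [ 0.3689 -0.1368 -1.7065]
shift [ 0.038  -0.0366 -0.103 ] turn [ 0.3689 -0.1368 -1.7065]
```

play_rows --commands '[[[0.004,-0.004,-0.01],[0.037,-0.014,-0.17]],[[0.008,-0.008,-0.02],[0.074,-0.027,-0.34]],[[0.012,-0.012,-0.03],[0.11,-0.041,-0.51]],[[0.016,-0.016,-0.04],[0.148,-0.055,-0.68]],[[0.02,-0.02,-0.05],[0.184,-0.068,-0.853]],[[0.024,-0.024,-0.06],[0.221,-0.082,-1.02]],[[0.028,-0.028,-0.07],[0.258,-0.096,-1.19]],[[0.032,-0.032,-0.08],[0.295,-0.11,-1.365]],[[0.036,-0.035,-0.09],[0.332,-0.123,-1.535]],[[0.038,-0.0366,-0.103],[0.369,-0.137,-1.7065]]]'

```text
time_s: 3.98
position: [0.5085, 0.1633, 0.1998]
tcp_rot: [[0.356, 0.32, 0.878], [-0.934, 0.12, 0.335], [0.002, -0.94, 0.342]]
force: [0.1, 0.1, -0.1]
opening: 1.001
```

```bash
python3 - <<'E'
from nxt import *
nxt([([.5084,.1636,.1256],toolf(21,70)),([.5403,.1758,.0316],toolf(21,70))])
E
```

```text
t 3.975 j [  2.5  22.3 111.9  13.4  27.3  60.8] p [0.5085 0.1633 0.1998] F [ 0.1  0.1 -0.1] op 1.0012239375926595
shift [-0.0001  0.0003 -0.0742] turn [0.0015 0.0003 0.0025]
shift [ 0.0318  0.0125 -0.1682] turn [0.0015 0.0003 0.0025]
```

play_rows --commands '[[[0,0,-0.04],[0,0,0]],[[0,0,-0.074],[0,0,0]],[[0,0,-0.074],[0,0,0]]]'

```text
time_s: 4.35
position: [0.5062, 0.1633, 0.1236]
tcp_rot: [[0.361, 0.312, 0.879], [-0.933, 0.121, 0.34], [-0.0, -0.942, 0.335]]
force: [0.1, 0.2, -0.5]
opening: 0.997
```

```bash
python3 - <<'E'
from nxt import *
nxt([([.5403,.1758,.0316],toolf(21,70))])
t=capture("top");s=capture("scene")
A=t["frame"][180:300,120:280,::-1];B=s["frame"][150:300,340:540,::-1]
cv2.imwrite("pics/pre.png",np.hstack([cv2.resize(A,(400,300),interpolation=2),cv2.resize(B,(400,300),interpolation=2)]))
E
```

```text
t 4.35 j [  2.5  31.1 115.5  22.9  16.   50.3] p [0.5062 0.1633 0.1236] F [ 0.1  0.2 -0.5] op 0.9974169527516064
shift [ 0.0341  0.0125 -0.092 ] turn [ 0.0027 -0.0072 -0.0026]
```

View pics/pre.png

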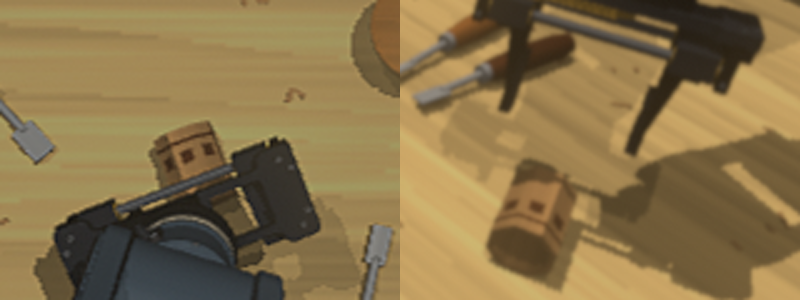

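The picture shows the open jaws astride the cup axis, with the cup between the fingers (left panel 188,160; right panel 530,215). The body is wide along the jaw opening, so it clears the bench. Descending along the finger axis.

play_rows --commands '[[[0.007,0.0025,-0.018],[0,0,0]],[[0.014,0.005,-0.036],[0,0,0]],[[0.02,0.0075,-0.054],[0,0,0]],[[0.027,0.01,-0.073],[0,0,0]],[[0.034,0.0125,-0.092],[0,0,0]],[[0.034,0.0125,-0.092],[0,0,0]],[[0.034,0.0125,-0.092],[0,0,0]]]'

```text
time_s: 5.32
position: [0.5427, 0.175, 0.0358]
tcp_rot: [[0.359, 0.321, 0.876], [-0.933, 0.121, 0.338], [0.003, -0.939, 0.343]]
force: [0.6, 0.3, 0.8]
opening: 0.998
```

```bash
python3 - <<'E'
from nxt import *
nxt([([.5403,.1758,.0316],toolf(21,70))])
E
```

```text
t 5.325 j [  3.8  43.2 112.3  47.4   7.8  26.5] p [0.5427 0.175  0.0358] F [0.6 0.3 0.8] op 0.9981564313555392
shift [-0.0024  0.0008 -0.0042] turn [ 0.0021  0.0016 -0.0008]
```

play_rows --commands '[[[-0.001,0.001,-0.003],[0,0,0]],[[-0.001,0.001,-0.003],[0,0,0]]]'

```text
time_s: 5.58
position: [0.5412, 0.1758, 0.0325]
tcp_rot: [[0.359, 0.32, 0.877], [-0.933, 0.121, 0.338], [0.002, -0.94, 0.342]]
force: [0.2, -0.6, 0.5]
opening: 1.0
```

play_rows --commands '[[[0,0,0],[0,0,0]],[[0,0,0],[0,0,0]],[[0,0,0],[0,0,0]],[[0,0,0],[0,0,0]],[[0,0,0],[0,0,0]],[[0,0,0],[0,0,0]],[[0,0,0],[0,0,0]],[[0,0,0],[0,0,0]]]' --gripper 0.04

```text
time_s: 6.58
position: [0.5411, 0.1756, 0.0313]
tcp_rot: [[0.358, 0.319, 0.878], [-0.934, 0.12, 0.337], [0.002, -0.94, 0.341]]
force: [0.3, -0.4, 0.3]
opening: 0.593
```

```bash
python3 - <<'E'
from nxt import *
nxt([])
E
```

```text
t 6.575 j [  3.9  43.7 112.4  50.1   7.4  23.9] p [0.5411 0.1756 0.0313] F [ 0.3 -0.4  0.3] op 0.5930668017321226
```

Gripped: the opening reads 51.6 mm. Lifting straight up.

play_rows --commands '[[[0,0,0.01],[0,0,0]],[[0,0,0.035],[0,0,0]],[[0,0,0.07],[0,0,0]],[[0,0,0.11],[0,0,0]],[[0,0,0.15],[0,0,0]],[[0,0,0.19],[0,0,0]],[[0,0,0.22],[0,0,0]],[[0,0,0.22],[0,0,0]]]'

```text
time_s: 7.58
position: [0.5422, 0.1758, 0.2537]
tcp_rot: [[0.359, 0.324, 0.876], [-0.933, 0.121, 0.338], [0.004, -0.938, 0.345]]
force: [0.1, -0.2, -1.3]
opening: 0.597
```

```bash
cat > plan.py <<'E'
from nxt import *
E
python3 - <<'E'
from nxt import *
from scipy.spatial.transform import Slerp
R1=toolf(60,160)
S=np.array([.670,-.029,.060])
# grasp point is 4 mm towards closed end -> above cup centre by 4 mm when inverted
G=S+[0,0,.039]; T=G-.006*R1[:,1]
print("place TCP",T.round(4))
nxt([(T+[0,0,.15],R1),(T+[0,0,.06],R1)])
s=read_state();R0=np.array(s["tcp_rot"]);j=s["joint_positions"]
v=rv(R1,R0);print(np.degrees(np.linalg.norm(v)))
for k in np.linspace(0,1,6):
    print(k,wrist(Ro.from_rotvec(v*k).as_matrix()@R0,j[0]+k*(-10-j[0]),j[1]+j[2]+k*(105-j[1]-j[2])))
E
```

```text
place TCP [ 0.6728 -0.0241  0.1011]
t 7.575 j [  3.9  19.5 104.    9.3  37.4  66.4] p [0.5422 0.1758 0.2537] F [ 0.1 -0.2 -1.3] op 0.5965523392280883
shift [ 0.1306 -0.1999 -0.0026] turn [-1.0365  1.2177  0.5291]
shift [ 0.1306 -0.1999 -0.0926] turn [-1.0365  1.2177  0.5291]
96.50748609803294
0.0 [ 9.3 37.4 66.4]
0.2 [-4.3 55.6 65.3]
0.4 [-16.5  72.4  59.4]
0.6000000000000001 [-30.   86.9  50. ]
0.8 [-46.2  97.6  37.1]
1.0 [-64.9 102.8  21.4]
```

Force z is −1.3 N, which matches the cup's weight, so it is held. The wrist path stays clear of the limits, so I turn it while carrying it at height.

play_rows --commands '[[[0.013,-0.02,0],[-0.104,0.122,0.053]],[[0.026,-0.04,0],[-0.207,0.244,0.106]],[[0.039,-0.06,0],[-0.311,0.365,0.159]],[[0.052,-0.08,0],[-0.415,0.487,0.212]],[[0.065,-0.1,0],[-0.518,0.609,0.265]],[[0.078,-0.12,0],[-0.622,0.731,0.317]],[[0.091,-0.14,0],[-0.726,0.852,0.37]],[[0.104,-0.16,0],[-0.829,0.974,0.423]],[[0.117,-0.18,0],[-0.933,1.096,0.476]],[[0.1306,-0.1999,-0.0026],[-1.0365,1.2177,0.5291]]]'

```text
time_s: 8.82
position: [0.6719, -0.0247, 0.2456]
tcp_rot: [[0.867, -0.472, 0.161], [-0.499, -0.816, 0.291], [-0.006, -0.332, -0.943]]
force: [0.2, -0.2, -0.9]
opening: 0.595
```

play_rows --commands '[[[0,0,0],[0,0,0]],[[0,0,0],[0,0,0]]]'

```text
time_s: 9.07
position: [0.6712, -0.024, 0.2476]
tcp_rot: [[0.865, -0.473, 0.169], [-0.502, -0.814, 0.293], [-0.001, -0.338, -0.941]]
force: [0.3, -0.1, -0.9]
opening: 0.594
```

```bash
python3 - <<'E'
from nxt import *
nxt([([.6728,-.0241,.161],toolf(60,160)),([.6728,-.0241,.1011],toolf(60,160))])
s=capture("scene");t=capture("top")
cv2.imwrite("pics/turn.png",np.hstack([cv2.resize(s["frame"][80:290,150:430,::-1],(400,300)),cv2.resize(t["frame"][110:260,190:390,::-1],(400,300))]))
E
```

```text
t 9.075 j [  6.6  57.6  53.3 -55.6 113.9  35. ] p [ 0.6712 -0.024   0.2476] F [ 0.3 -0.1 -0.9] op 0.5941674437446535
shift [ 0.0016 -0.0001 -0.0866] turn [ 0.0029 -0.0031  0.0022]
shift [ 1.600e-03 -1.000e-04 -1.465e-01] turn [ 0.0029 -0.0031  0.0022]
```

View pics/turn.png

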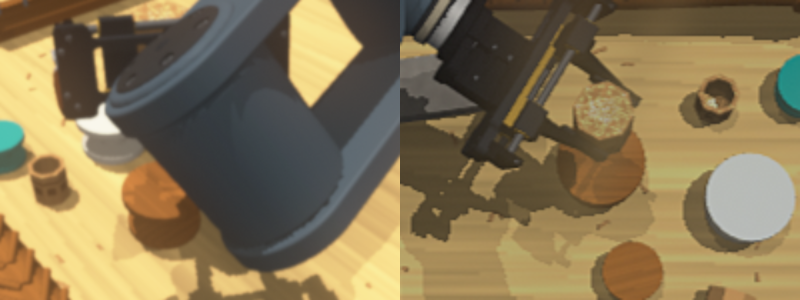

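The cup is held closed end up above the stand (right panel 603,118; stand at 600,170). I'll measure its tilt and centre from the end face while it hangs, then lower.

```bash
cat > face.py <<'E'
from nxt import *
def face(zc,xy=(.67,-.029)):
    P=cloud(capture("top")); b=blob(P,xy,.045,zc-.012,zc+.012)
    for _ in range(3):
        A=np.c_[b[:,:2],np.ones(len(b))];k=np.linalg.lstsq(A,b[:,2],rcond=None)[0];b=b[np.abs(A@k-b[:,2])<.004]
    n=np.array([-k[0],-k[1],1]);n/=np.linalg.norm(n)
    c=cv2.minAreaRect((b[:,:2]*1000).astype(np.float32))
    print(len(b),"face",c,"z",np.median(b[:,2]).round(4),"tilt deg",np.degrees(np.arccos(n[2])).round(2),n.round(3))
E
python3 - <<'E'
from face import *
face(.2476-.002+.031)
E
```

```text
574 face ((669.5537109375, -27.111515045166016), (52.33679962158203, 52.521209716796875), 61.058860778808594) z 0.2794 tilt deg 1.6 [0.009 0.026 1.   ]
```

play_rows --commands '[[[0.0,0,-0.025],[0,0,0]],[[0.001,0,-0.05],[0,0,0]],[[0.001,0,-0.075],[0.002,-0.002,0]],[[0.0015,0,-0.1],[0.003,-0.003,0.002]],[[0.0015,0,-0.12],[0.003,-0.003,0.002]],[[0.0015,0,-0.13],[0.003,-0.003,0.002]],[[0.0015,0,-0.13],[0.003,-0.003,0.002]],[[0.0015,0,-0.13],[0.003,-0.003,0.002]]]'

```text
time_s: 10.22
position: [0.6737, -0.0242, 0.1198]
tcp_rot: [[0.866, -0.469, 0.173], [-0.5, -0.815, 0.295], [0.003, -0.342, -0.94]]
force: [-0.1, 0.1, -0.7]
opening: 0.596
```

```bash
python3 - <<'E'
from face import *
nxt([([.6728,-.0241,.1011],toolf(60,160))])
face(.145)
E
```

```text
t 10.225 j [  6.6  66.5  53.1 -52.8 108.4  42.7] p [ 0.6737 -0.0242  0.1198] F [-0.1  0.1 -0.7] op 0.5959146668476618
shift [-0.0009  0.0001 -0.0187] turn [ 0.0018  0.0026 -0.0004]
405 face ((672.2078247070312, -27.69497299194336), (52.68185806274414, 52.093505859375), 13.020650863647461) z 0.1491 tilt deg 2.79 [0.009 0.048 0.999]
```

play_rows --commands '[[[-0.001,0,-0.005],[0,0,0]],[[-0.001,0,-0.01],[0,0,0]],[[-0.001,0,-0.015],[0,0,0]],[[-0.001,0,-0.017],[0,0,0]],[[-0.001,0,-0.017],[0,0,0]]]'

```text
time_s: 10.9
position: [0.6721, -0.0243, 0.1014]
tcp_rot: [[0.866, -0.47, 0.171], [-0.5, -0.814, 0.295], [0.001, -0.341, -0.94]]
force: [0.3, 0.2, -1.5]
opening: 0.597
```

```bash
python3 - <<'E'
from face import *
nxt([([.6728,-.0241,.1011],toolf(60,160))])
face(.130)
E
```

```text
t 10.9 j [  6.6  67.8  53.1 -52.5 107.7  43.7] p [ 0.6721 -0.0243  0.1014] F [ 0.3  0.2 -1.5] op 0.5967276447659075
shift [ 0.0007  0.0002 -0.0003] turn [ 0.0016  0.0001 -0.0003]
455 face ((670.0482788085938, -28.034832000732422), (51.70365524291992, 52.50950241088867), 63.654693603515625) z 0.1308 tilt deg 1.15 [0.008 0.018 1.   ]
```

Not touching yet (Fz −1.5 N is the cup's weight). Stepping down in 1 mm steps.

play_rows --commands '[[[0,0,-0.001],[0,0,0]],[[0,0,-0.001],[0,0,0]],[[0,0,-0.001],[0,0,0]]]'

```text
time_s: 11.32
position: [0.6723, -0.0243, 0.1009]
tcp_rot: [[0.866, -0.469, 0.172], [-0.5, -0.814, 0.295], [0.002, -0.341, -0.94]]
force: [-0.1, -0.6, -0.6]
opening: 0.594
```

play_rows --commands '[[[0,0,-0.001],[0,0,0]],[[0,0,-0.001],[0,0,0]],[[0,0,-0.001],[0,0,0]]]'

```text
time_s: 11.7
position: [0.6723, -0.0242, 0.1005]
tcp_rot: [[0.866, -0.469, 0.172], [-0.5, -0.815, 0.294], [0.002, -0.341, -0.94]]
force: [-0.8, 0.8, 2.8]
opening: 0.595
```

Contact: Fz is now +2.8 N. Releasing.

play_rows --commands '[[[0,0,0],[0,0,0]],[[0,0,0],[0,0,0]],[[0,0,0],[0,0,0]],[[0,0,0],[0,0,0]],[[0,0,0],[0,0,0]],[[0,0,0],[0,0,0]]]' --gripper 0.087

```text
time_s: 12.45
position: [0.6722, -0.0243, 0.0997]
tcp_rot: [[0.866, -0.469, 0.172], [-0.5, -0.814, 0.295], [0.001, -0.341, -0.94]]
force: [0.4, -1.9, -0.1]
opening: 0.995
```

```bash
python3 - <<'E'
from face import *
nxt([])
face(.130)
E
```

```text
t 12.45 j [  6.6  67.9  53.1 -52.5 107.7  43.8] p [ 0.6722 -0.0243  0.0997] F [ 0.4 -1.9 -0.1] op 0.9950090460567453
478 face ((670.1007080078125, -27.523921966552734), (52.69757843017578, 51.82638168334961), 15.649515151977539) z 0.1302 tilt deg 0.79 [-0.014 -0.003  1.   ]
```

Released and standing. Backing out along the fingers.

play_rows --commands '[[[0.007,0.012,0.005],[0,0,0]],[[0.019,0.033,0.014],[0,0,0]],[[0.033,0.057,0.024],[0,0,0]],[[0.047,0.081,0.034],[0,0,0]],[[0.056,0.098,0.041],[0,0,0]],[[0.056,0.098,0.06],[0,0,0]],[[0.056,0.098,0.06],[0,0,0]],[[0.056,0.098,0.06],[0,0,0]]]'

```text
time_s: 13.5
position: [0.728, 0.0729, 0.1602]
tcp_rot: [[0.866, -0.47, 0.172], [-0.5, -0.814, 0.295], [0.001, -0.341, -0.94]]
force: [-0.0, 0.4, 0.6]
opening: 0.995
```

```bash
python3 - <<'E'
from face import *
nxt([])
face(.130)
t=capture("top");P=cloud(t);b=blob(P,(.493,-.166),.06,.012,.07)
print("blank",cv2.minAreaRect((b[:,:2]*1000).astype(np.float32)))
s=capture("scene")
cv2.imwrite("pics/end.png",np.hstack([cv2.resize(s["frame"][80:290,150:430,::-1],(400,300)),cv2.resize(t["frame"][110:260,190:390,::-1],(400,300))]))
E
```

```text
t 13.5 j [ 12.3  70.8  34.1 -54.6 121.5  33.1] p [0.728  0.0729 0.1602] F [-0.   0.4  0.6] op 0.9951318983377716
481 face ((670.01904296875, -27.591739654541016), (51.983787536621094, 51.86091995239258), 59.612998962402344) z 0.1301 tilt deg 0.47 [-0.005  0.006  1.   ]
blank ((493.6473388671875, -166.79464721679688), (52.931400299072266, 70.24649810791016), 74.19921112060547)
```

View pics/end.png

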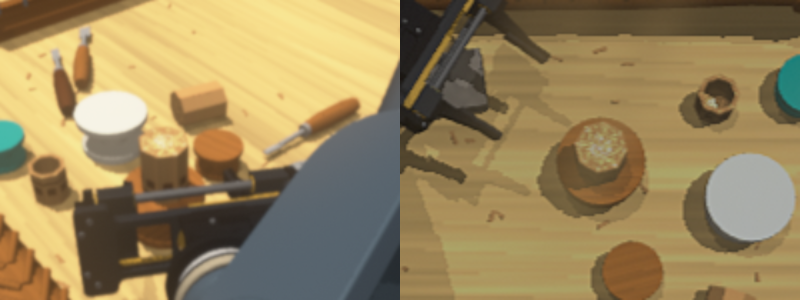

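The cup stands mouth-down in the middle of the brown stand (right panel 601,146) and the gripper is clear of it. Handing in.

```bash
python3 -c "
from rig import *
print(hand_in())"
```

```text
the job is handed in; nothing more can be done
None
```

I turned the cup mouth-down, set it on the large brown stand without dropping it, and handed the job in at about 13.5 s. The hand-in gives no verdict, so the result rests on my own last checks.

- **Cup:** the top camera puts its end face at (0.670, −0.028), about 1.5 mm from the stand's centre. The end face is at z = 0.130, the expected height for a 70 mm cup on the 60 mm top. Its tilt was about 0.5°.
- **Blank:** it is within 1 mm of where it started.
- **Gripper:** it is open, about 115 mm away from where it let go, with wrist force near zero.

**What went wrong:** my first approach, with the fingers tilted 40° below level, stalled against wrist joint limits without touching anything. I replanned with a 70° tilt and the jaws turned half round. Tilt readings while the cup hung in the gripper scattered between 1° and 3°. They settled below 1° once it stood on its own.

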